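# Shut the battery cover and bring the screwdriver to its screw

### The arm

A 6-joint arm with a two-finger parallel gripper is mounted at the origin on the work surface. World frame = base frame: x ahead of the robot, y to its left, z up, the work surface at z = 0. Lengths are in m, angles in rad, forces in N, time in s.
With the tool pointing down it reaches from about 0.425 to 0.95 m from the base axis. Payload 3.5 kg.
Tool frame: the origin (TCP) lies between the finger pads; the fingertips stand 17 mm ahead of it and the grasp point (between the pads) lies 2 mm behind it; z points along the fingers, y is the direction in which the jaws open and shut (so a half turn about z gives the same grasp; the last joint's range is limited). The gripper opens to 85 mm and grips with 20 to 120 N. Pads are 22 mm wide; open, the fingers measure 114 mm over their backs; the gripper's body (76 mm by 85 mm) begins 54 mm behind the grasp point. The pads swing forward as they close: fully open they stand 13 mm farther back than shut.
Start: joints at [0.962, 0.286, 1.577, -0, 1.279, -0.15], TCP at [0.299, 0.605, 0.248] pointing down, gripper open.
Joint ranges: [-2.77, 2.77], [-0.9, 2.22], [0.21, 2.48], [-1.53, 4.67], [0.24, 2.81], [-2.84, 2.84]. Speed limits (rad/s): [2.79, 2.79, 3.14, 3.14, 3.14, 3.14].

### API

Orientations are given as a unit quaternion [x, y, z, w].
In Python, from plant import ctrl gives the robot as it stands.
- The arm moves only by the tool carry_out, never from a script. Its argument "commands" is a list of rows, each an object with "delta_pos": the shift along the tool's x, y, z in m, a list of three; "delta_rot": the turn, a rotation vector about the tool's x, y, z in rad, a list of three; "claw": the opening in per cent of the stroke, from 0 (shut) to 100 (fully open). A call has 1 to 8 rows; each row is the pose to reach, as a shift and turn from the pose measured when the call began, along the tool's axes at that moment; what a row does not reach only later rows make up. A row lasts 1/12 s, in which the tool goes at most 41.7 mm and 7.16 degrees, less where a joint would pass 70% of its speed; a pose out of reach is approached as far as the arm can. A call with a gripper value outside its range is refused whole. The fingers move at their own pace and stop on an object; "force" is the grip in N (left out, the last holds). Time passes only in rows, so rows that repeat a pose let the fingers close. It gives the time, the measured TCP pose, the force and the opening at its end, in the units of the state.
- ctrl.get_state(): the state, without advancing time (a new reading comes with each control period).
- ctrl.read_camera(name): name is "side" or "top" or "wrist"; returns (picture, depth): 480x640x3 uint8, red, green, blue; 480x640 float32, m along the optical axis (not along the pixel's ray), 0 where there is no reading.
- ctrl.camera_info(name): a dict with "fx", "fy", "cx", "cy" (pixels), "k1" (the pictures are not rectified: a ray, as slopes to the right and down, at radius r is drawn at 1 + k1 r^2 times it, then the intrinsics apply), "rvec" (rotation vector, rad) and "tvec" (3), from world to camera coordinates, as OpenCV has them; the wrist camera has in their place "mount" (4x4, takes a point from camera to tool coordinates, whose origin is the TCP and whose axes are the flange's). Camera axes: x right, y down, z forward; pixel columns grow to the right and rows downward; lengths in m; the calibration is good to about 2 mm. A picture is of the moment at which its call begins: read the wrist's pose just before it. camera_info takes no time and is no camera call.
- ctrl.sign_off(): hands the job in, once; it reports no verdict.
The state is a dict: "time": time; "qpos": joint angles; "dq": joint speeds; "joint_efforts": joint torques, N m; "eef_pos": TCP position; "tcp_rot": TCP orientation; "contact_force": force on the tool from outside, world axes, zero at the start; "wrist_torque": the same for the moment, N m; "opening": opening from 0.0 (shut) to 1.0 (fully open).
Only numpy, scipy, OpenCV 4.12 (cv2) and the standard library are available. Lean on these libraries where they do the work, as an engineer would, in place of code of your own. Each camera call takes 0.05 s, during which the arm holds its last target.

### The job

The robot car's battery box is loaded: first swing its cover fully shut. Then draw the long-handled screwdriver out of the slanted stand, turn it upright with its tip down, and finish while still holding it there, off everything else and steady, with the tip about 35 mm straight above the screw in the shut cover. Leave the stubby driver and the loose parts on the table where they are.

Things in the scene. Friction and masses are not known exactly. Their poses are not given: they have to be found in the camera images.
- car: Robot car kit, fixed on the table: plywood chassis 210 x 96 mm, top at z = 50 mm; two 65 mm wheels at x = -45 mm, outer faces at y = +-83 mm; blue board near x = -60 mm, up to 70 mm high. Origin on the table under the chassis centre, x along it, away from the robot at yaw 0. Open black battery box with four cells, 80 (x) x 90 x 24 mm, on the chassis, centre at x = 40 mm, rim at z = 74 mm.
- lid (a joint): Battery cover, a black plate 82 x 90 x 5 mm hinged along its far edge, on a line along the car's y through car point (80, 0, 74.5) mm. Rad: 0 = shut (top face at z = 79.5 mm), grows as the edge nearer the robot swings up; starts at 0.6 to 1.1. The hinge is stiff (0.06 N m, 1.5 N at mid-plate): the cover stays where left. Pressing its outer face down shuts it.
- screw (a point): Centre of the top of the steel screw head (13 mm across, 3 mm proud, crossed slots) in the battery cover, on its centre line, 70 mm from the hinge line and 12 mm from the free edge. It moves with the cover and is 82.5 mm above the table when the cover is shut; its axes are then the car's axes.
- stand: Fixed wooden stand for two drivers: base 130 x 170 x 8 mm, cheeks at y = +-80 mm up to z = 60 mm, between them a block 40 x 150 x 60 mm with two 10 mm square bores right through, leaning 45 degrees so that they rise towards the stand's +x, away from the robot. Origin: centre of the underside. Bore mouths at (17, +42, 72) and (17, -42, 72) mm; which driver is in which varies.
- driver: Screwdriver, about 90 g: black round handle 98 mm long, 28 mm across from 30 to 70 mm up, tapering at the ends; steel shaft 8 mm across, 75 mm long. Origin: centre of the handle's lower end, where the shaft begins; z along it from tip to butt. Starts with the shaft in a bore, handle against the block, leaning 45 degrees, butt up towards the stand's +x; draw it along its z by over 75 mm to free it.
- driver_tip (a point): Tip of the screwdriver's shaft, 75 mm below the driver's origin along its axis.
- driver_grip (a point): Point on the screwdriver's axis in the handle, 50 mm above the driver's origin: the thick part of the handle, near the centre of mass.
- stubby: Bystander: stubby driver in the other bore, with a short fat black handle 48 mm long and 37 mm across and the same shaft; origin and axes as for the screwdriver.
- wheel: Bystander: spare wheel lying flat, 65 mm across, 26 mm high. Origin at its underside's centre.
- gearmotor: Bystander: yellow gear motor lying flat, about 85 x 36 x 19 mm. Origin at its underside.
- breadboard: Bystander: white breadboard lying flat, 82 x 55 x 9 mm. Origin at its underside's centre.
- sensor: Bystander: small blue sensor board lying flat with two metal cans on top, 45 x 20 x 16 mm. Origin at its underside's centre.
- standoff_jar: Bystander: small lidded clear jar, 48 mm across, 55 mm high. Origin at its underside's centre.
- caster: Bystander: small ball caster, ball up, on a steel plate 34 x 30 mm, 26 mm high. Origin at its underside's centre.
There are look-alikes about, which are no part of the job. Several things have the shape of the stand; the one meant has the colours described above.

How it is judged:
On the way, in this order (a step that is already met when the one before it is completed fails the run):
1. the battery cover is shut (value of joint lid below 0.06 rad), for 0.2 s.
2. the screwdriver is drawn clear of the stand in the fingers (contact force between driver and the fingers above 1 N and contact force between driver and stand below 0.3 N and height (world z) of driver_tip above 0.08 m), for 0.2 s.
At the end, for the whole second after the job is handed in: The cover is shut (within 0.06 rad); the screwdriver is held still in the fingers, touching neither car nor stand, within 15 degrees of upright with its tip down; the tip is 10 to 70 mm above the screw head and within 20 mm of it sideways; it stays so for the last second (value of joint lid below 0.06 rad and contact force between driver and the fingers above 1 N and contact force between driver and stand below 0.3 N and contact force between driver and car below 0.3 N and angle between driver's own z axis and vertical below 0.26 rad and height (world z) of driver_tip above 0.09 m and z of driver_tip in the frame of screw between 0.01 and 0.07 m and horizontal distance between driver_tip and screw below 0.02 m and linear speed of driver below 0.03 m/s); the arm keeps its last pose, push and grip.
It fails at once if the stubby driver is moved by more than 20 mm (distance of stubby from where it was at the start of the episode above 0.02 m).
It fails at once if a loose part on the table is moved by more than 30 mm (distance of any of wheel, gearmotor, breadboard, sensor, standoff_jar, caster from where it was at the start of the episode above 0.03 m).
It also fails if it takes over 50 s, if anything falls off the work surface, if the arm or the gripper's body presses on something with over 40 N, if the wrist force passes 120 N, or if a joint passes its speed limit or range.

## Working session

There is one attempt and no reset: what is moved stays moved. The work goes in short steps, Python scripts to look and compute and a tool call to move; the robot and the scene stay as the last step left them, time stands still between calls to the robot, and variables do not carry over. Pictures are saved under pics/ and viewed, and the job is handed in when it is done.

Besides the shell and the picture viewer there is one more tool, called after "Call:" as name([rows], argument=value, ...), one row to a line, values as JSON. carry_out: Moves the arm, as the interface text tells. Its arguments: {"type":"object","properties":{"commands":{"type":"array"},"force":{"type":"number"}},"required":["commands"]}

```bash
ls; mkdir -p pics; python3 - <<'E'
from plant import ctrl
import cv2, numpy as np
s=ctrl.get_state(); print(s)
for n in ("side","top","wrist"):
    im,d=ctrl.read_camera(n); np.savez(f"{n}0.npz",im=im,d=d)
    cv2.imwrite(f"pics/{n}0.png",im[:,:,::-1]); print(n,ctrl.camera_info(n))
E
```

```text
pics
{'time': 0.0, 'qpos': array([ 9.62000701e-01,  2.87200051e-01,  1.57817103e+00,  2.32625544e-05,
        1.27859739e+00, -1.49983002e-01]), 'dq': array([-6.83088875e-05,  9.61398554e-04,  3.59373554e-04, -4.90989644e-04,
       -4.81555368e-04, -4.85657070e-04]), 'joint_efforts': array([ 2.79058522e-04, -4.05971503e+01, -2.92633027e+01, -9.05248339e-05,
        5.64627306e-03,  1.28009961e-05]), 'eef_pos': array([0.29855033, 0.60470246, 0.24692743]), 'tcp_rot': array([ 2.27402544e-01,  9.73800119e-01, -1.09931400e-03, -4.50288380e-04]), 'contact_force': array([ 0.3304356 ,  0.29453646, -0.41898054]), 'wrist_torque': array([0.01516253, 0.04637229, 0.00839334]), 'opening': 1.0036068653742645}
side {'fx': 471.53368924325264, 'fy': 471.53368924325264, 'cx': 318.58197370629745, 'cy': 236.33964601415124, 'k1': -0.0887483263477373, 'rvec': array([ 0.25605975, -2.86245809,  1.08012864]), 'tvec': array([0.5624436 , 0.17208433, 0.83276158])}
top {'fx': 468.8196037881096, 'fy': 468.8196037881096, 'cx': 314.399275085664, 'cy': 244.39489510306848, 'k1': 0.04061468600339052, 'rvec': array([ 2.1585405 , -2.19169193,  0.1342749 ]), 'tvec': array([-0.0474218 ,  0.56622914,  0.82212133])}
wrist {'fx': 424.83839942407116, 'fy': 424.83839942407116, 'cx': 315.7043270789104, 'cy': 244.72324581776417, 'k1': -0.06626909723518526, 'mount': array([[ 6.34922314e-04, -9.51613271e-01, -3.07297543e-01,
         7.92076105e-02],
       [ 9.99999795e-01,  5.78787093e-04,  2.73808586e-04,
        -3.99694621e-04],
       [-8.27000319e-05, -3.07297654e-01,  9.51613443e-01,
        -1.24094680e-01],
       [ 0.00000000e+00,  0.00000000e+00,  0.00000000e+00,
         1.00000000e+00]])}
```

View pics/top0.png

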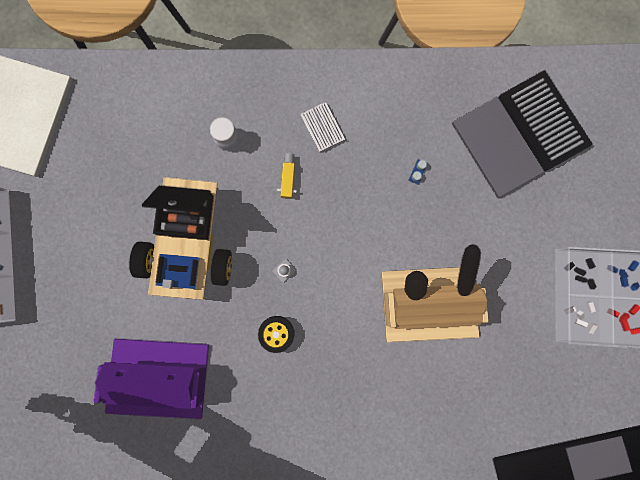

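View pics/side0.png

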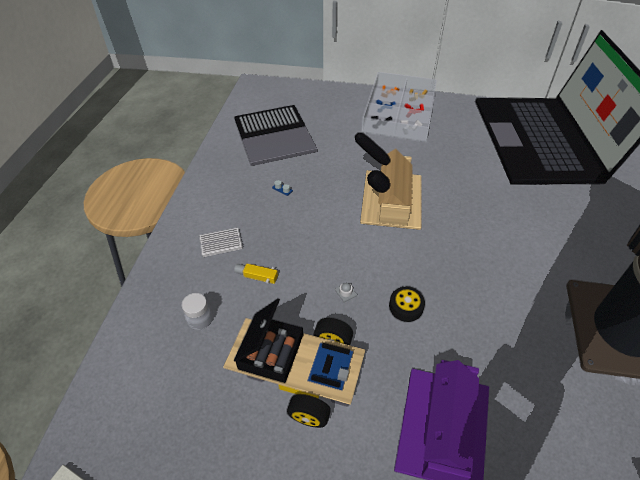

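View pics/wrist0.png

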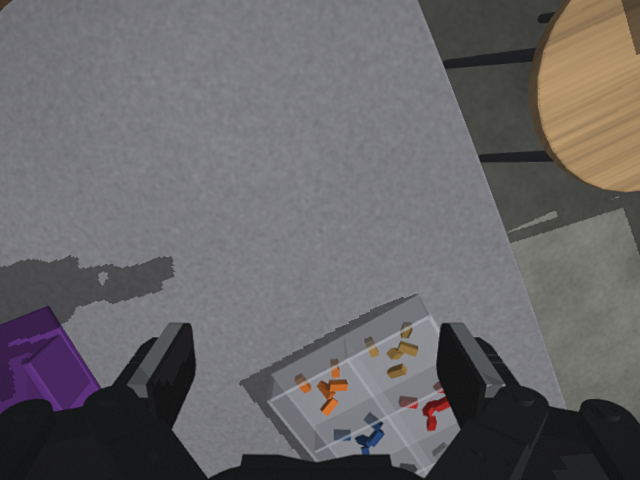

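The wooden stand is at about (435,305) in the top picture, with the long handle at (469,270) and the stubby at (416,285). The purple stand at (155,380) is a look-alike. The car is at (185,240), with its cover open and hinged on the far side. Next I measure positions.

```bash
cat > h.py <<'E'
import numpy as np, cv2
from scipy.spatial.transform import Rotation as R
from plant import ctrl
def rays(info,uv):
    uv=np.asarray(uv,float).reshape(-1,2)
    K=np.array([[info['fx'],0,info['cx']],[0,info['fy'],info['cy']],[0,0,1]])
    return cv2.undistortPointsIter(uv.reshape(-1,1,2),K,np.array([info['k1'],0,0,0,0.]),None,None,(3,50,1e-10)).reshape(-1,2)
def camT(info,state=None):
    """4x4 camera->world"""
    T=np.eye(4)
    if 'mount' in info:
        T[:3,:3]=R.from_quat(state['tcp_rot']).as_matrix();T[:3,3]=state['eef_pos']
        return T@info['mount']
    r=R.from_rotvec(info['rvec']).as_matrix()
    T[:3,:3]=r.T;T[:3,3]=-r.T@info['tvec'];return T
def cloud(name,d,state=None):
    info=ctrl.camera_info(name)
    v,u=np.mgrid[0:480,0:640]
    xy=rays(info,np.stack([u.ravel(),v.ravel()],1))
    z=d.ravel()
    P=np.c_[xy*z[:,None],z]
    T=camT(info,state)
    W=P@T[:3,:3].T+T[:3,3]
    W[z<=0]=np.nan
    return W.reshape(480,640,3)
def project(name,W,state=None):
    info=ctrl.camera_info(name);T=np.linalg.inv(camT(info,state))
    K=np.array([[info['fx'],0,info['cx']],[0,info['fy'],info['cy']],[0,0,1]])
    return cv2.projectPoints(np.asarray(W,float).reshape(-1,1,3),R.from_matrix(T[:3,:3]).as_rotvec(),T[:3,3],K,np.array([info['k1'],0,0,0,0.]))[0].reshape(-1,2)
E
python3 - <<'E'
from h import *
np.set_printoptions(precision=4,suppress=True)
for n in("top","side"):
    z=np.load(n+"0.npz");W=cloud(n,z['d']);np.save(n+"W.npy",W);print(n)
    pts={"top":dict(handle=(469,270),butt=(473,250),stub=(416,285),blk=(435,310),baseNL=(388,341),baseNR=(479,337),baseFL=(384,272),chNL=(151,292),chNR=(203,297),chFL=(164,180),chFR=(216,181),lid=(180,197),box=(208,238),lidl=(144,205),lidr=(210,210),table=(350,200),whL=(141,260),whR=(222,265)),
    "side":dict(handle=(374,150),stub=(378,181),lid=(262,328),lidtop=(277,303),rim=(237,349),chF=(226,367),chN=(350,400))}[n]
    for k,(u,v) in pts.items(): print(k,W[v,u])
    im=z['im'][:,:,::-1]
    c={"top":[(100,160,160,160),(360,220,160,140)],"side":[(200,280,190,160),(330,110,120,130)]}[n]
    for i,(x,y,w,h) in enumerate(c):
        cv2.imwrite(f"pics/{n}c{i}.png",cv2.resize(im[y:y+h,x:x+w],None,fx=4,fy=4,interpolation=cv2.INTER_CUBIC)[:600,:800])
E
```

```text
top
handle [ 0.5105 -0.3025  0.1241]
butt [ 0.541  -0.3038  0.1433]
stub [ 0.4878 -0.2187  0.1139]
blk [nan nan nan]
baseNL [ 0.3886 -0.1878  0.0095]
baseNR [ 0.3925 -0.3578 -0.0011]
baseFL [ 0.5143 -0.1845  0.0106]
chNL [0.4842 0.2295 0.0506]
chNR [0.4739 0.1404 0.0485]
chFL [0.6825 0.2106 0.0509]
chFR [0.6915 0.1276 0.004 ]
lid [0.6384 0.1655 0.1122]
box [0.5768 0.1312 0.0554]
lidl [0.6192 0.2123 0.145 ]
lidr [0.6247 0.1259 0.0659]
table [ 0.6531 -0.126  -0.002 ]
whL [0.5392 0.2435 0.0636]
whR [0.5282 0.1046 0.066 ]
side
handle [ 0.5045 -0.2943  0.1112]
stub [ 0.4868 -0.2056  0.1037]
lid [0.6215 0.1827 0.139 ]
lidtop [0.6092 0.1389 0.1431]
rim [0.6738 0.1795 0.0503]
chF [0.681  0.2147 0.0533]
chN [0.4806 0.2324 0.0522]
```

View pics/topc0.png

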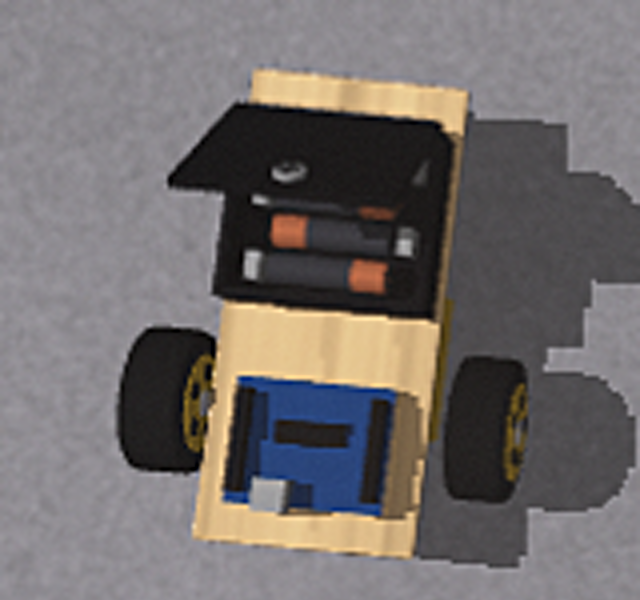

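View pics/topc1.png

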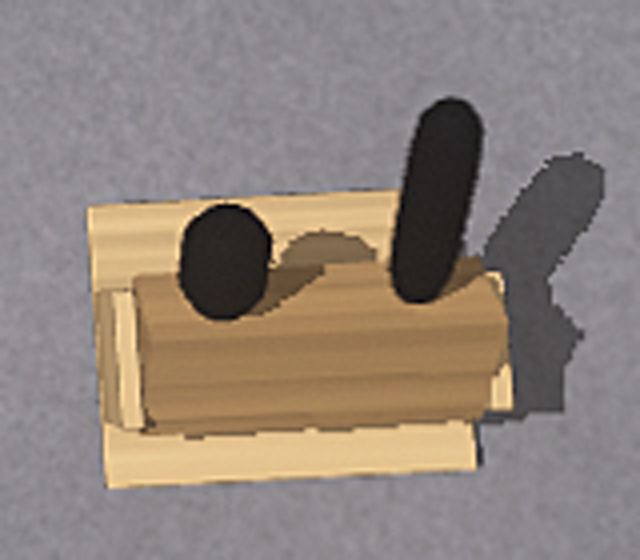

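View pics/sidec1.png

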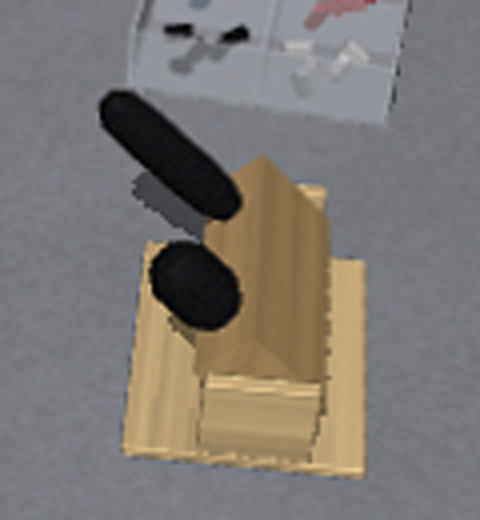

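```bash
python3 - <<'E'
from h import *
np.set_printoptions(precision=4,suppress=True)
info=ctrl.camera_info("top");T=camT(info)
def onz(uv,z):
    r=rays(info,uv);d=np.c_[r,np.ones(len(r))]@T[:3,:3].T
    return T[:3,3]+d*((z-T[2,3])/d[:,2])[:,None]
def fit(L,Wp):
    L=np.array(L,float);Wp=Wp[:,:2]
    a=L-L.mean(0);b=Wp-Wp.mean(0)
    yaw=np.arctan2((a[:,0]*b[:,1]-a[:,1]*b[:,0]).sum(),(a*b).sum())
    c,s=np.cos(yaw),np.sin(yaw);Rm=np.array([[c,-s],[s,c]])
    t=Wp.mean(0)-Rm@L.mean(0)
    return yaw,t,Rm,Wp-(L@Rm.T+t)
car=onz([(163.75,177.5),(217,183.2),(148.75,295),(203,299.2)],.05)
y,t,Rm,res=fit([(.105,.048),(.105,-.048),(-.105,.048),(-.105,-.048)],car);print("car",y,t,res)
st=onz([(382.5,271.75),(386.75,341.75),(478.75,337)],.008)
ys,ts,Rs,res=fit([(.065,.085),(-.065,.085),(-.065,-.085)],st);print("stand",ys,ts,res)
def f(Rm,t,p): return np.r_[Rm@np.array(p[:2])+t,p[2]]
print("screw shut",f(Rm,t,(.01,0,.0825)),"hinge",f(Rm,t,(.08,0,.0745)))
for s in(1,-1): print("bore",f(Rs,ts,(.017,s*.042,.072)))
# clouds
for n in("top","side"):
    W=np.load(n+"W.npy");im=np.load(n+"0.npz")['im'].astype(int)
    Wf=W.reshape(-1,3);dark=im.reshape(-1,3).max(1)<60
    loc=np.c_[(Wf[:,:2]-t)@Rm,Wf[:,2]]
    m=dark&(abs(loc[:,1])<.04)&(loc[:,2]>.085)&(loc[:,0]>0)&(loc[:,0]<.09)
    q=loc[m];print(n,"lid n",m.sum()); 
    p=np.polyfit(q[:,0]-.08,q[:,2]-.0745,1);print("slope ang",np.arctan(-p[0]),p[1], q.min(0),q.max(0))
    c=Wf.copy();ls=np.c_[(Wf[:,:2]-ts)@Rs,Wf[:,2]]
    m=dark&(ls[:,2]>.065)&(abs(ls[:,0]-.05)<.1)&(abs(ls[:,1])<.1)
    for s in(1,-1):
        q=ls[m&(np.sign(ls[:,1])==s)];print(n,"handle side",s,len(q),q.min(0),q.max(0),q.mean(0))
E
```

```text
car -0.10848831277073032 [0.5781 0.1754] [[-0.0004 -0.0005]
 [-0.0013  0.0006]
 [ 0.0002 -0.0011]
 [ 0.0015  0.0009]]
stand 0.03543193926750848 [ 0.4545 -0.2682] [[-0.0015 -0.0012]
 [ 0.0007 -0.0002]
 [ 0.0009  0.0014]]
screw shut [0.5881 0.1744 0.0825] hinge [0.6577 0.1668 0.0745]
bore [ 0.47   -0.2256  0.072 ]
bore [ 0.473  -0.3095  0.072 ]
top lid n 1026
slope ang 0.9448879868450019 0.011187705040183382 [ 0.034  -0.0399  0.0851] [0.0806 0.04   0.1477]
top handle side 1 527 [0.0117 0.0218 0.0708] [0.0585 0.0617 0.1155] [0.0349 0.0457 0.1027]
top handle side -1 792 [ 0.0143 -0.0558  0.0724] [ 0.094  -0.026   0.1464] [ 0.0552 -0.0374  0.118 ]
side lid n 784
slope ang 0.9399533216697278 0.010568984983838476 [ 0.0335 -0.04    0.0851] [0.0796 0.0399 0.1468]
side handle side 1 365 [0.0105 0.0336 0.0697] [0.0576 0.066  0.1138] [0.0338 0.0549 0.0981]
side handle side -1 494 [ 0.014  -0.0429  0.0721] [ 0.0923 -0.0224  0.1462] [ 0.0538 -0.0305  0.1128]
```

Choice by description: the wooden stand at (435,305), not the purple one at (155,380). In it, the long thin handle at (469,270) is the driver, in the -y bore, and the short fat one at (416,285) is the stubby. Both crops confirm this. The lid angle is about 0.94 rad. First I go above the lid.

```bash
cat >> h.py <<'E'
np.set_printoptions(precision=4,suppress=True)
def goto(pos,yx=None,Rm=None):
    """print delta to reach world pos with rotation matrix Rm"""
    s=ctrl.get_state();C=R.from_quat(s['tcp_rot']).as_matrix()
    if Rm is None: Rm=C
    dp=C.T@(np.array(pos)-s['eef_pos']);dr=R.from_matrix(C.T@Rm).as_rotvec()
    print("dpos",dp,"drot",dr,"| F",s['contact_force'],"q",s['qpos'],"t",s['time'],"op",s['opening'],"tcp",s['eef_pos'])
    log()
def log():
    s=ctrl.get_state()
    with open('log.txt','a') as f: f.write(repr((list(s['qpos']),list(s['eef_pos']),list(s['tcp_rot'])))+"\n")
def tool(yaw,tilt):
    """tool y at horizontal heading yaw+90deg; z tilted from down toward heading yaw by tilt; tool x back toward robot"""
    z=np.array([np.sin(tilt)*np.cos(yaw),np.sin(tilt)*np.sin(yaw),-np.cos(tilt)])
    y=np.array([-np.sin(yaw),np.cos(yaw),0]);x=np.cross(y,z)
    return np.stack([x,y,z],1)
E
python3 - <<'E'
from h import *
goto([.6198,.1427,.248],Rm=tool(.035,0))
E
```

```text
dpos [-0.4926 -0.2721 -0.0004] drot [-0.0017 -0.0008 -0.4938] | F [-0.0716 -0.6604 -0.1474] q [ 0.962   0.287   1.5779  0.      1.2786 -0.15  ] t 0.15 op 1.000520831640826 tcp [0.2986 0.6048 0.2472]
```

Call:
carry_out([
  {"delta_pos": [-0.06,-0.033,0],"delta_rot": [0,0,-0.1],"claw": 0},
  {"delta_pos": [-0.12,-0.066,0],"delta_rot": [0,0,-0.2],"claw": 0},
  {"delta_pos": [-0.18,-0.1,0],"delta_rot": [0,0,-0.3],"claw": 0},
  {"delta_pos": [-0.24,-0.133,0],"delta_rot": [0,0,-0.4],"claw": 0},
  {"delta_pos": [-0.3,-0.166,0],"delta_rot": [0,0,-0.494],"claw": 0},
  {"delta_pos": [-0.36,-0.2,0],"delta_rot": [0,0,-0.494],"claw": 0},
  {"delta_pos": [-0.42,-0.232,0],"delta_rot": [0,0,-0.494],"claw": 0},
  {"delta_pos": [-0.4926,-0.272,0],"delta_rot": [0,0,-0.494],"claw": 0},
], force=40)

```text
time: 0.82
eef_pos: [0.4891, 0.3292, 0.2473]
tcp_rot: [-0.018, 1.0, -0.001, -0.001]
contact_force: [0.1, 0.5, 0.6]
opening: 0.0
```

```bash
python3 - <<'E'
from h import *
goto([.6198,.1427,.22],Rm=tool(.035,0))
E
```

```text
dpos [-0.124  -0.191   0.0274] drot [-0.0016 -0.0014  0.0004] | F [0.0854 0.5082 0.5866] q [ 0.4208  0.102   1.7921 -0.001   1.2494 -1.185 ] t 0.8167 op 7.00047466089206e-05 tcp [0.4891 0.3292 0.2473]
```

Call:
carry_out([
  {"delta_pos": [-0.124,-0.191,0],"delta_rot": [0,0,0],"claw": 0},
  {"delta_pos": [-0.124,-0.191,0],"delta_rot": [0,0,0],"claw": 0},
  {"delta_pos": [-0.124,-0.191,0],"delta_rot": [0,0,0],"claw": 0},
  {"delta_pos": [-0.124,-0.191,0],"delta_rot": [0,0,0],"claw": 0},
  {"delta_pos": [-0.124,-0.191,0],"delta_rot": [0,0,0],"claw": 0},
  {"delta_pos": [-0.124,-0.191,0.02],"delta_rot": [0,0,0],"claw": 0},
  {"delta_pos": [-0.124,-0.191,0.027],"delta_rot": [0,0,0],"claw": 0},
  {"delta_pos": [-0.124,-0.191,0.027],"delta_rot": [0,0,0],"claw": 0},
])

```text
time: 1.48
eef_pos: [0.6185, 0.1415, 0.2168]
tcp_rot: [-0.016, 1.0, -0.001, -0.004]
contact_force: [-0.6, 0.7, -0.4]
opening: 0.002
```

```bash
python3 - <<'E'
from h import *
goto([.6198,.1427,.10],Rm=tool(.035,0))
im,d=ctrl.read_camera("side"); cv2.imwrite("pics/side1.png",cv2.resize(im[220:460,180:460,::-1],None,fx=2,fy=2))
E
```

```text
dpos [-0.0023  0.0014  0.1167] drot [-0.0013 -0.008  -0.0022] | F [-0.5605  0.6959 -0.4224] q [ 0.0655  0.2288  1.7053 -0.0012  1.2155 -1.5376] t 1.4833 op 0.0017545632468377377 tcp [0.6185 0.1415 0.2168]
```

View pics/side1.png

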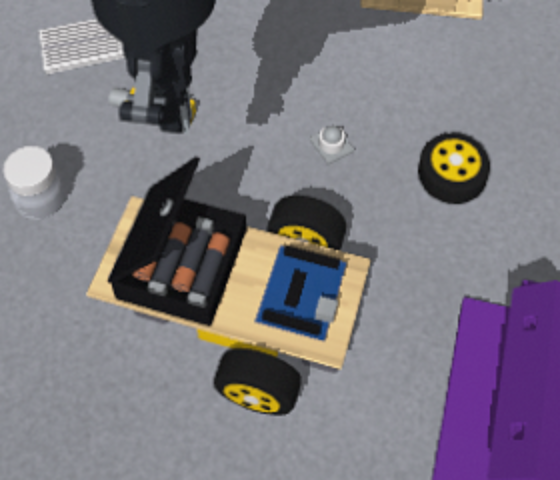

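The fingers hang above and beyond the open lid. I descend, watching the force.

Call:
carry_out([
  {"delta_pos": [-0.002,0.001,0.04],"delta_rot": [0,-0.008,0],"claw": 0},
  {"delta_pos": [-0.002,0.001,0.055],"delta_rot": [0,-0.008,0],"claw": 0},
  {"delta_pos": [-0.002,0.001,0.07],"delta_rot": [0,-0.008,0],"claw": 0},
  {"delta_pos": [-0.002,0.001,0.08],"delta_rot": [0,-0.008,0],"claw": 0},
  {"delta_pos": [-0.002,0.001,0.09],"delta_rot": [0,-0.008,0],"claw": 0},
  {"delta_pos": [-0.002,0.001,0.1],"delta_rot": [0,-0.008,0],"claw": 0},
  {"delta_pos": [-0.002,0.001,0.105],"delta_rot": [0,-0.008,0],"claw": 0},
])

```text
time: 2.12
eef_pos: [0.6194, 0.1443, 0.1123]
tcp_rot: [-0.018, 1.0, -0.0, 0.001]
contact_force: [-0.8, 0.3, 0.9]
opening: -0.004
```

```bash
python3 - <<'E'
from h import *
goto([.6198,.1427,.0965],Rm=tool(.035,0))
im,d=ctrl.read_camera("side"); cv2.imwrite("pics/side2.png",cv2.resize(im[220:460,180:460,::-1],None,fx=2,fy=2))
E
```

```text
dpos [-0.0004 -0.0016  0.0158] drot [-0.001   0.0012  0.0005] | F [-0.7724  0.3189  0.8732] q [ 0.07    0.3407  1.7727 -0.0012  1.027  -1.5357] t 2.1167 op -0.00410867306622741 tcp [0.6194 0.1443 0.1123]
```

View pics/side2.png

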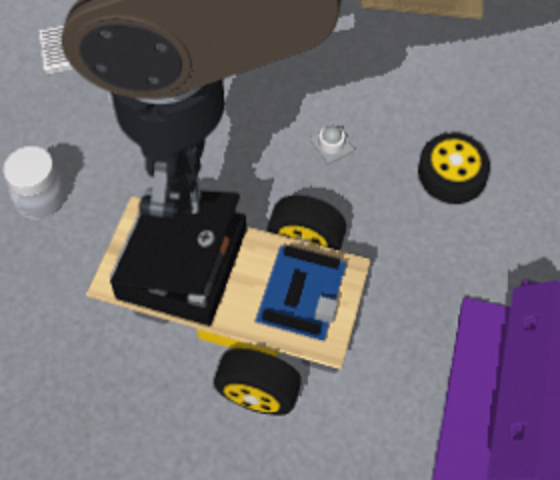

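The lid is swinging down, with the screw now visible at (205,238). I continue to full shut.

Call:
carry_out([
  {"delta_pos": [0,0,0.008],"delta_rot": [0,0,0],"claw": 0},
  {"delta_pos": [0,0,0.013],"delta_rot": [0,0,0],"claw": 0},
  {"delta_pos": [0,0,0.016],"delta_rot": [0,0,0],"claw": 0},
  {"delta_pos": [0,0,0.017],"delta_rot": [0,0,0],"claw": 0},
  {"delta_pos": [0,0,0.017],"delta_rot": [0,0,0],"claw": 0},
])

```text
time: 2.58
eef_pos: [0.6188, 0.1443, 0.0964]
tcp_rot: [-0.018, 1.0, -0.0, -0.001]
contact_force: [-5.8, 0.2, 11.2]
opening: -0.0
```

```bash
python3 - <<'E'
from h import *
goto([.6198,.1427,.0945],Rm=tool(.035,0))
E
```

```text
dpos [-0.001  -0.0016  0.0019] drot [-0.0008 -0.0022  0.0002] | F [-5.7801  0.2388 11.2306] q [ 0.0698  0.3617  1.7785 -0.0009  1.0037 -1.5357] t 2.5833 op -0.0003454347276105829 tcp [0.6188 0.1443 0.0964]
```

Call:
carry_out([
  {"delta_pos": [0,0,0.002],"delta_rot": [0,0,0],"claw": 0},
  {"delta_pos": [0,0,0.002],"delta_rot": [0,0,0],"claw": 0},
  {"delta_pos": [0,0,0.002],"delta_rot": [0,0,0],"claw": 0},
])

```text
time: 2.83
eef_pos: [0.6188, 0.1443, 0.0964]
tcp_rot: [-0.018, 1.0, -0.0, -0.002]
contact_force: [-4.7, 0.2, 9.7]
opening: -0.003
```

Call:
carry_out([
  {"delta_pos": [0,0,-0.03],"delta_rot": [0,0,0],"claw": 0},
  {"delta_pos": [0,0,-0.07],"delta_rot": [0,0,0],"claw": 0},
  {"delta_pos": [0,0,-0.11],"delta_rot": [0,0,0],"claw": 0},
  {"delta_pos": [0.1,0.0,-0.15],"delta_rot": [0,0,0],"claw": 0},
  {"delta_pos": [0.1,0.0,-0.15],"delta_rot": [0,0,0],"claw": 0},
  {"delta_pos": [0.1,0.0,-0.15],"delta_rot": [0,0,0],"claw": 0},
  {"delta_pos": [0.1,0.0,-0.15],"delta_rot": [0,0,0],"claw": 0},
])

```text
time: 3.42
eef_pos: [0.517, 0.1412, 0.2491]
tcp_rot: [-0.018, 1.0, -0.0, -0.0]
contact_force: [0.7, 0.9, -0.9]
opening: 0.0
```

```bash
python3 - <<'E'
from h import *
goto([.5083,-.3082,.22],Rm=tool(.035,0))
s=ctrl.get_state()
im,d=ctrl.read_camera("wrist"); cv2.imwrite("pics/wrist3.png",im[:,:,::-1]); np.savez("w3.npz",im=im,d=d,**s)
im2,d2=ctrl.read_camera("side"); cv2.imwrite("pics/side3.png",cv2.resize(im2[220:460,180:460,::-1],None,fx=2,fy=2))
np.savez("side3.npz",im=im2,d=d2)
E
```

```text
dpos [ 0.0249 -0.4487  0.0295] drot [-0.0008 -0.0006  0.0011] | F [ 0.7347  0.8613 -0.9177] q [ 0.0775 -0.0216  1.9165 -0.0009  1.2473 -1.5291] t 3.4167 op 0.00012017120010877482 tcp [0.517  0.1412 0.2491]
```

View pics/side3.png

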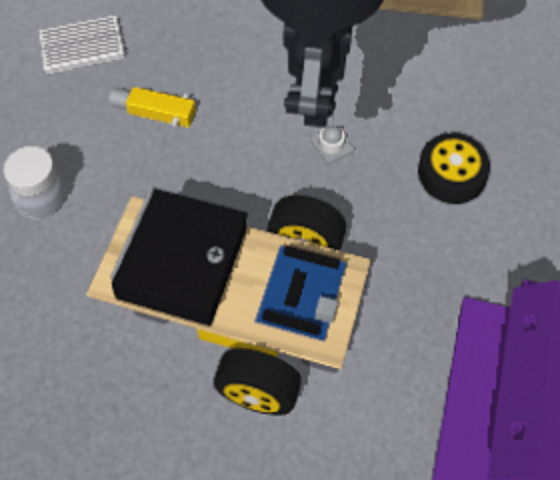

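View pics/wrist3.png

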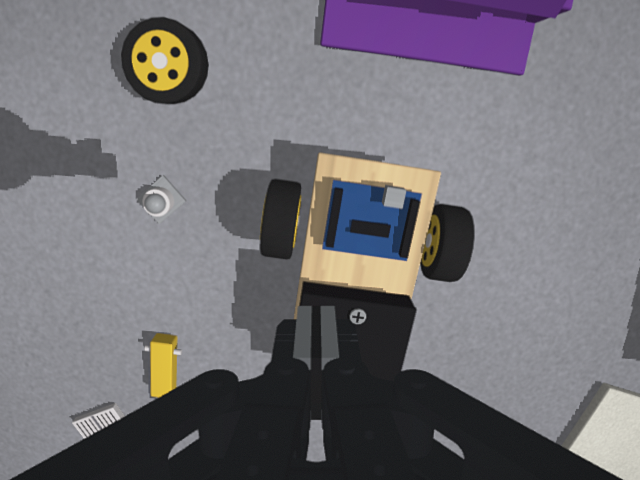

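The cover is shut; the screw is visible at (358,317) in the wrist view and (215,255) in the side crop. I measure the screw and check the arm's kinematics for the upright end pose.

```bash
python3 - <<'E'
from h import *
from scipy.optimize import least_squares
def onz(info,T,uv,z):
    r=rays(info,[uv]);d=np.c_[r,[[1]]]@T[:3,:3].T
    return (T[:3,3]+d*((z-T[2,3])/d[:,2])[:,None])[0]
s=dict(np.load("w3.npz"))
i=ctrl.camera_info("wrist");print("wrist",onz(i,camT(i,s),(358,317),.0825))
W=cloud("wrist",s['d'],s);print(W[350:380:15,370:400:15])
i=ctrl.camera_info("side");print("side",onz(i,camT(i),(287.3,347.3),.0825))
z=np.load("side3.npz");W=cloud("side",z['d'])
for u,v in[(245,350),(265,325),(280,360),(290,335),(260,345)]:print(u,v,W[v,u])
# kinematics
L=[eval(l) for l in open('log.txt')]
def fk(q,p):
    h,a1,L1,L2,Lt,off,b=p
    q1,q2,q3,q4,q5,q6=q
    # plane: angle from vertical, x forward, offset along left
    e=np.array
    A=R.from_euler('z',q1);
    r2=R.from_euler('y',q2);r3=R.from_euler('y',q3);r4=R.from_euler('z',q4);r5=R.from_euler('y',q5);r6=R.from_euler('z',q6)
    P=A.apply([a1,off,h]);M=A*r2;P=P+M.apply([0,0,L1]);M=M*r3;P=P+M.apply([b,0,L2]);M=M*r4*r5;P=P+M.apply([0,0,Lt]);M=M*r6
    return P,M
Q0=None
def res(p):
    o=[]
    for q,e,t in L:
        P,M=fk(q,p);o+=list(P-np.array(e))
    return np.array(o)
best=None
for h in(.1,.3):
  for l in(.3,.45):
    r=least_squares(res,[h,0,l,l,.2,.1,0])
    print(r.cost,r.x)
for q,e,t in L:
    P,M=fk(q,r.x);print(P,e,(M.inv()*R.from_quat(t)).as_rotvec())
E
```

```text
wrist [0.5882 0.1759 0.0825]
[[[0.6193 0.188  0.0783]
  [0.6186 0.1999 0.0789]]

 [[0.6336 0.1892 0.0778]
  [0.6337 0.2016 0.0771]]]
side [0.588  0.1779 0.0825]
245 350 [0.6523 0.1932 0.08  ]
265 325 [0.6329 0.1437 0.0794]
280 360 [0.5948 0.1994 0.0791]
290 335 [0.589  0.1546 0.08  ]
260 345 [0.631  0.1814 0.0817]
1.4959671889031576e-18 [0.2403 0.     0.443  0.5725 0.2323 0.1009 0.0206]
2.6701631433215587e-19 [ 0.2403 -0.      0.443   0.5725  0.2323  0.1009  0.0206]
2.3308258736450546e-18 [0.2403 0.     0.443  0.5725 0.2323 0.1009 0.0206]
3.1803233954282367e-19 [ 0.2403 -0.      0.443   0.5725  0.2323  0.1009  0.0206]
[0.2986 0.6048 0.2472] [np.float64(0.29863899969422597), np.float64(0.6048089858039027), np.float64(0.24721780140564373)] [-0.     -0.      1.5708]
[0.4891 0.3292 0.2473] [np.float64(0.48914279781505515), np.float64(0.3292484200173981), np.float64(0.24726703721236712)] [-0.     -0.      1.5708]
[0.6185 0.1415 0.2168] [np.float64(0.6184953309288137), np.float64(0.14145500127795307), np.float64(0.21676327951170923)] [-0.     -0.      1.5708]
[0.6194 0.1443 0.1123] [np.float64(0.6193643523468721), np.float64(0.1443348881221888), np.float64(0.11228539837264602)] [-0.     -0.      1.5708]
[0.6188 0.1443 0.0964] [np.float64(0.6187699563504849), np.float64(0.14425216689376805), np.float64(0.09637265833754526)] [-0.     -0.      1.5708]
[0.517  0.1412 0.2491] [np.float64(0.5170382737198347), np.float64(0.1411773441020271), np.float64(0.24906438055925692)] [-0.     -0.      1.5708]
```

```bash
cat >> h.py <<'E'
from scipy.optimize import least_squares
PK=[0.2403,0,0.443,0.5725,0.2323,0.1009,0.0206]
lo=np.array([-2.77,-.9,.21,-1.53,.24,-2.84]);hi=np.array([2.77,2.22,2.48,4.67,2.81,2.84])
def fk(q):
    h,a1,L1,L2,Lt,off,b=PK
    E=lambda a,t:R.from_euler(a,t)
    A=E('z',q[0]);P=A.apply([a1,off,h]);M=A*E('y',q[1]);P=P+M.apply([0,0,L1]);M=M*E('y',q[2]);P=P+M.apply([b,0,L2])
    M=M*E('z',q[3])*E('y',q[4]);P=P+M.apply([0,0,Lt]);M=M*E('z',q[5])*R.from_rotvec([0,0,np.pi/2]);return P,M
def ik(pos,Rm,q0):
    T=R.from_matrix(Rm)
    f=lambda q:(lambda P,M:np.r_[(P-pos)*5,(T.inv()*M).as_rotvec()])(*fk(q))
    r=least_squares(f,np.clip(q0,lo+1e-3,hi-1e-3),bounds=(lo,hi));return r.x,np.abs(r.fun).max()
E
python3 - <<'E'
from h import *
q=ctrl.get_state()['qpos']
g=np.array([.5083,-.3082,.1074]);a=np.array([.7067,.025,.7071])
print("driver grasp")
for tilt in (-15,0,15,30,45):
    t=np.radians(tilt);Rm=tool(.035,t)
    for d in(0,.1):
        x,e=ik(g+a*d+Rm[:,2]*.002,Rm,q);print(tilt,d,x,e)
print("final")
f=np.array([.588,.176,.2425])
for tilt in(30,45,60,75,90):
  for phi in(.1,.3,):
    Rm=tool(phi,np.radians(tilt));x,e=ik(f+Rm[:,2]*.002,Rm,q);print(tilt,phi,x,e)
E
```

```text
driver grasp
-15 0 [-0.6515  0.378   1.7541 -0.1756  1.2189 -2.1792] 2.3587277294106336e-09
-15 0.1 [-0.587   0.422   1.5526 -0.1541  1.3836 -2.1476] 8.72635297355373e-13
0 0 [-0.7156  0.2682  1.8801 -0.      0.9934 -2.3214] 1.3118811592605084e-12
0 0.1 [-0.6405  0.3062  1.6885  0.      1.1469 -2.2463] 4.440892098500626e-15
15 0 [-0.791   0.181   2.0028  0.2694  0.7965 -2.5702] 1.9311536012889606e-12
15 0.1 [-0.7029  0.2085  1.8233  0.2196  0.9258 -2.4249] 3.387436839710767e-09
30 0 [-0.8479  0.128   2.0988  0.5831  0.6711 -2.84  ] 0.04805116227566943
30 0.1 [-0.7706  0.1392  1.9498  0.5557  0.7527 -2.7301] 2.310363814324312e-13
45 0 [-0.8407  0.0906  2.1428  0.7021  0.5886 -2.84  ] 0.2224441163321569
45 0.1 [-0.7837  0.1009  2.0171  0.7638  0.6526 -2.84  ] 0.12159225457643424
final
30 0.1 [ 0.1317 -0.0656  2.0335 -0.0262  0.6505 -1.5225] 1.1459355383006128e-11
30 0.3 [ 0.085  -0.0718  2.0393  0.1732  0.6678 -1.8942] 7.32330862618369e-13
45 0.1 [ 0.1351 -0.1348  2.1682 -0.0781  0.324  -1.4719] 1.8522086271417078e-09
45 0.3 [ 0.0619 -0.1449  2.1771  0.4714  0.3761 -2.1835] 8.403715917593146e-10
60 0.1 [ 0.2279 -0.1237  2.2441 -1.53    0.24    0.0279] 0.1309175994637346
60 0.3 [ 0.0424 -0.1775  2.2617  1.1446  0.24   -2.84  ] 0.07403854998729077
75 0.1 [ 0.2289 -0.1535  2.2483 -1.53    0.24    0.0408] 0.25863816545166235
75 0.3 [ 0.0411 -0.2119  2.2713  1.1882  0.24   -2.84  ] 0.30192924847327574
90 0.1 [ 0.2293 -0.1853  2.2542 -1.53    0.24    0.0533] 0.4937620106756167
90 0.3 [ 0.0384 -0.25    2.2839  1.234   0.24   -2.84  ] 0.5281440444953716
```

```bash
python3 - <<'E'
from h import *
Rm=tool(.035,np.radians(-10))
g=np.array([.5083,-.3082,.1074])
goto(g+Rm[:,2]*(.002-.14)+[0,0,0],Rm=Rm)
E
```

```text
dpos [ 0.0028 -0.4484  0.0044] drot [-0.001   0.1733  0.0003] | F [-0.4417 -0.4615 -0.4545] q [ 0.0767 -0.015   1.9134 -0.001   1.2445 -1.5292] t 3.5167 op 0.00231861491114995 tcp [0.5192 0.1409 0.2473]
```

Call:
carry_out([
  {"delta_pos": [0,-0.06,0],"delta_rot": [0,0.04,0],"claw": 60},
  {"delta_pos": [0,-0.12,0],"delta_rot": [0,0.08,0],"claw": 60},
  {"delta_pos": [0,-0.2,0],"delta_rot": [0,0.12,0],"claw": 60},
  {"delta_pos": [0,-0.26,0],"delta_rot": [0,0.173,0],"claw": 60},
  {"delta_pos": [0,-0.32,0],"delta_rot": [0,0.173,0],"claw": 60},
  {"delta_pos": [0,-0.36,0],"delta_rot": [0,0.173,0],"claw": 60},
  {"delta_pos": [0,-0.4,0],"delta_rot": [0,0.173,0],"claw": 60},
  {"delta_pos": [0.003,-0.448,0],"delta_rot": [0,0.173,0],"claw": 60},
], force=60)

```text
time: 4.18
eef_pos: [0.5306, -0.195, 0.246]
tcp_rot: [-0.017, 0.996, -0.002, -0.088]
contact_force: [1.5, 0.2, 0.7]
opening: 0.601
```

```bash
python3 - <<'E'
from h import *
Rm=tool(.035,np.radians(-10))
g=np.array([.5083,-.3082,.1074])
goto(g+Rm[:,2]*(.002-.14)+[0,0,0],Rm=Rm)
E
```

```text
dpos [ 0.0018 -0.1123  0.0031] drot [-0.0002 -0.0009 -0.0002] | F [1.541  0.1898 0.7177] q [-0.4949  0.1346  1.7655 -0.0899  1.394  -2.0779] t 4.1833 op 0.6007185516498434 tcp [ 0.5306 -0.195   0.246 ]
```

Call:
carry_out([
  {"delta_pos": [0.002,-0.112,0.003],"delta_rot": [0,0,0],"claw": 60},
  {"delta_pos": [0.002,-0.112,0.003],"delta_rot": [0,0,0],"claw": 60},
  {"delta_pos": [0.002,-0.112,0.003],"delta_rot": [0,0,0],"claw": 60},
  {"delta_pos": [0.002,-0.112,0.003],"delta_rot": [0,0,0],"claw": 60},
  {"delta_pos": [0.002,-0.112,0.003],"delta_rot": [0,0,0],"claw": 60},
])

```text
time: 4.6
eef_pos: [0.5318, -0.3093, 0.2412]
tcp_rot: [-0.016, 0.996, -0.001, -0.089]
contact_force: [0.4, -0.1, -0.5]
opening: 0.598
```

```bash
python3 - <<'E'
from h import *
Rm=tool(.035,np.radians(-10))
g=np.array([.5083,-.3082,.1074])
goto(g+Rm[:,2]*(.002-.14)+[0,0,0],Rm=Rm)
s=ctrl.get_state()
im,d=ctrl.read_camera("wrist"); np.savez("w4.npz",im=im,d=d,**s)
W=cloud("wrist",d,s)
a=np.array([.7067,.025,.7071]);m=np.array([.473,-.3095,.072])
im=im.copy()
for k in(0,.03,.05,.07,.098):
    p=project("wrist",m+a*k,s)[0];cv2.circle(im,tuple(int(v) for v in p),3,(255,0,0),-1);print(k,p)
cv2.imwrite("pics/wrist4.png",im[:,:,::-1])
# handle points
dark=im.max(2)<60
ts=np.array([.4545,-.2682]);c,sn=np.cos(.0354),np.sin(.0354);Rs=np.array([[c,-sn],[sn,c]])
Wf=W.reshape(-1,3);ls=np.c_[(Wf[:,:2]-ts)@Rs,Wf[:,2]]
k=dark.ravel()&(ls[:,2]>.075)&(ls[:,2]<.16)&(abs(ls[:,0]-.05)<.07)&(ls[:,1]<0)&(ls[:,1]>-.08)
q=ls[k];print(k.sum(),q.min(0),q.max(0))
# along-axis slices
sa=((q[:,0]-.017)+(q[:,2]-.072))*.7071; n=((q[:,2]-.072)-(q[:,0]-.017))*.7071
for lo_ in np.arange(0,.1,.0125):
    w=(sa>=lo_)&(sa<lo_+.0125)
    if w.sum()>5:print(round(lo_,4),w.sum(),"y",np.percentile(q[w,1],[2,98]),"ymid",np.percentile(q[w,1],[2,98]).mean(),"n max",np.percentile(n[w],98))
E
```

```text
dpos [-0.0001  0.0019 -0.0022] drot [ 0.0023 -0.0028 -0.0034] | F [ 0.394  -0.1297 -0.526 ] q [-0.6496  0.2417  1.6509 -0.1119  1.3896 -2.2238] t 4.6 op 0.5979851973133485 tcp [ 0.5318 -0.3093  0.2412]
0 [317.7281 183.0855]
0.03 [318.0292 214.7878]
0.05 [318.2515 238.3234]
0.07 [318.4934 264.0616]
0.098 [318.8693 304.3377]
4865 [ 0.0129 -0.0536  0.0752] [ 0.0946 -0.0272  0.1429]
0.0 179 y [-0.0501 -0.0308] ymid -0.04045824610472554 n max 0.009949376903457775
0.0125 457 y [-0.0526 -0.0291] ymid -0.040821610437608014 n max 0.010978614285206719
0.025 538 y [-0.0526 -0.0286] ymid -0.04056593130052985 n max 0.011060186777413711
0.0375 582 y [-0.053  -0.0285] ymid -0.04072400836546719 n max 0.010710574319384271
0.05 655 y [-0.0534 -0.0282] ymid -0.04078844853588434 n max 0.010256061735807091
0.0625 747 y [-0.0532 -0.028 ] ymid -0.04059355462959266 n max 0.009873141813221511
0.075 772 y [-0.0525 -0.0286] ymid -0.0405377479377081 n max 0.008596545652433901
0.0875 935 y [-0.0512 -0.0301] ymid -0.04063025620840899 n max 0.007154625134724743
```

View pics/wrist4.png

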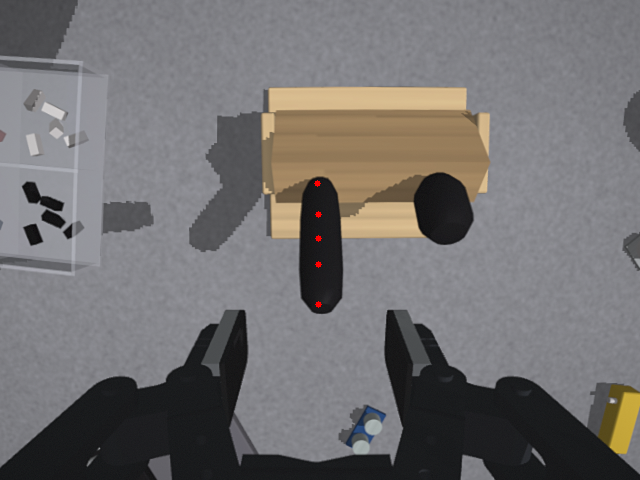

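The overlay sits on the handle (butt at (319,304), origin at (318,183)), and the wide fat handle at (443,208) is the stubby. I descend to the grasp.

```bash
python3 - <<'E'
from h import *
Rm=tool(.035,np.radians(-10))
g=np.array([.5093,-.3070,.1064])
goto(g+Rm[:,2]*.002,Rm=Rm)
E
```

```text
dpos [-0.0015  0.0012  0.139 ] drot [ 0.0021 -0.0027 -0.0015] | F [-0.0354  0.2314  0.1848] q [-0.6475  0.2401  1.6521 -0.1116  1.3899 -2.2238] t 4.65 op 0.596439171464375 tcp [ 0.532  -0.3077  0.2415]
```

Call:
carry_out([
  {"delta_pos": [-0.001,0.001,0.04],"delta_rot": [0.002,-0.003,0],"claw": 60},
  {"delta_pos": [-0.0015,0.001,0.075],"delta_rot": [0.002,-0.003,0],"claw": 60},
  {"delta_pos": [-0.0015,0.001,0.105],"delta_rot": [0.002,-0.003,0],"claw": 60},
  {"delta_pos": [-0.0015,0.001,0.13],"delta_rot": [0.002,-0.003,0],"claw": 60},
  {"delta_pos": [-0.0015,0.001,0.139],"delta_rot": [0.002,-0.003,0],"claw": 60},
  {"delta_pos": [-0.0015,0.001,0.139],"delta_rot": [0.002,-0.003,0],"claw": 60},
  {"delta_pos": [-0.0015,0.001,0.139],"delta_rot": [0.002,-0.003,0],"claw": 60},
])

```text
time: 5.23
eef_pos: [0.5097, -0.3067, 0.105]
tcp_rot: [-0.017, 0.996, -0.002, -0.087]
contact_force: [0.4, 0.9, -0.3]
opening: 0.598
```

```bash
python3 - <<'E'
from h import *
Rm=tool(.035,np.radians(-10))
g=np.array([.5093,-.3070,.1064])
goto(g+Rm[:,2]*.002,Rm=Rm)
im,d=ctrl.read_camera("wrist");im2,_=ctrl.read_camera("side")
cv2.imwrite("pics/w5.png",np.vstack([im[100:400,120:520,::-1],im2[80:240,300:500,::-1].repeat(2,0).repeat(2,1)[:300]]))
E
```

```text
dpos [ 0.0006 -0.0003  0.0007] drot [-0.0004  0.0007 -0.0003] | F [ 0.433   0.9175 -0.2645] q [-0.6679  0.3412  1.7947 -0.1236  1.1416 -2.2143] t 5.2333 op 0.5977981426124663 tcp [ 0.5097 -0.3067  0.105 ]
```

View pics/w5.png

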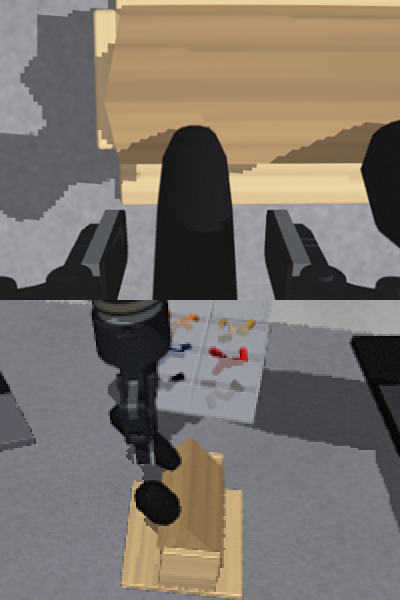

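The handle is centred between the pads (at about x=195 in the crop, with pads at 120 and 270), and nothing is touching. Close.

Call:
carry_out([
  {"delta_pos": [0,0,0],"delta_rot": [0,0,0],"claw": 10},
  {"delta_pos": [0,0,0],"delta_rot": [0,0,0],"claw": 10},
  {"delta_pos": [0,0,0],"delta_rot": [0,0,0],"claw": 10},
  {"delta_pos": [0,0,0],"delta_rot": [0,0,0],"claw": 10},
  {"delta_pos": [0,0,0],"delta_rot": [0,0,0],"claw": 10},
  {"delta_pos": [0,0,0],"delta_rot": [0,0,0],"claw": 10},
], force=70)

```text
time: 5.83
eef_pos: [0.5124, -0.3084, 0.1096]
tcp_rot: [-0.017, 0.996, -0.004, -0.083]
contact_force: [1.8, 0.8, 6.6]
opening: 0.304
```

```bash
python3 - <<'E'
from h import *
Rm=tool(.035,np.radians(-10))
s=ctrl.get_state()
a=np.array([.7067,.025,.7071])
for d in(.03,.09,.12): goto(s['eef_pos']+a*d,Rm=Rm)
E
```

```text
dpos [-0.0174 -0.0001 -0.0244] drot [-0.0049  0.008  -0.0018] | F [1.7862 0.7703 6.5942] q [-0.6677  0.3372  1.7895 -0.1222  1.1421 -2.2142] t 5.8333 op 0.3040958714809534 tcp [ 0.5124 -0.3084  0.1096]
dpos [-0.0522 -0.0002 -0.0733] drot [-0.0049  0.008  -0.0018] | F [1.7862 0.7703 6.5942] q [-0.6677  0.3372  1.7895 -0.1222  1.1421 -2.2142] t 5.8333 op 0.3040958714809534 tcp [ 0.5124 -0.3084  0.1096]
dpos [-0.0696 -0.0003 -0.0977] drot [-0.0049  0.008  -0.0018] | F [1.7862 0.7703 6.5942] q [-0.6677  0.3372  1.7895 -0.1222  1.1421 -2.2142] t 5.8333 op 0.3040958714809534 tcp [ 0.5124 -0.3084  0.1096]
```

Gripped (26 mm opening). Draw along the driver's axis.

Call:
carry_out([
  {"delta_pos": [-0.0058,0,-0.0081],"delta_rot": [0,0,0],"claw": 10},
  {"delta_pos": [-0.0116,0,-0.0163],"delta_rot": [0,0,0],"claw": 10},
  {"delta_pos": [-0.0174,0,-0.0244],"delta_rot": [0,0,0],"claw": 10},
  {"delta_pos": [-0.0232,0,-0.0326],"delta_rot": [0,0,0],"claw": 10},
])

```text
time: 6.17
eef_pos: [0.5415, -0.3074, 0.1387]
tcp_rot: [-0.017, 0.996, -0.004, -0.083]
contact_force: [1.2, -0.5, -1.3]
opening: 0.309
```

```bash
python3 - <<'E'
from h import *
Rm=tool(.035,np.radians(-10))
goto(np.array([.5124,-.3084,.1096])+np.array([.7067,.025,.7071])*.11,Rm=Rm)
s=ctrl.get_state();im,d=ctrl.read_camera("wrist");im2,_=ctrl.read_camera("side")
cv2.imwrite("pics/w6.png",np.vstack([im[100:400,120:520,::-1],im2[80:240,300:500,::-1].repeat(2,0).repeat(2,1)[:300]]))
E
```

```text
dpos [-0.0399 -0.0002 -0.0561] drot [-0.0052  0.0082 -0.0017] | F [ 1.1933 -0.4683 -1.3339] q [-0.6385  0.3512  1.7114 -0.115   1.2085 -2.1953] t 6.1667 op 0.3085121584338497 tcp [ 0.5415 -0.3074  0.1387]
```

View pics/w6.png

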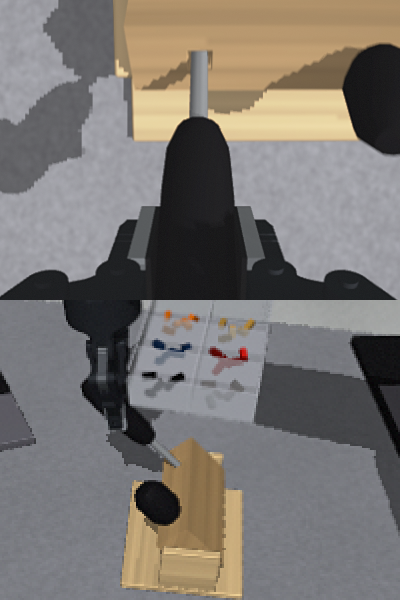

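The handle is coming out, with the steel shaft visible at (200,85) in the crop. I continue drawing.

Call:
carry_out([
  {"delta_pos": [-0.008,0,-0.0112],"delta_rot": [0,0,0],"claw": 10},
  {"delta_pos": [-0.016,0,-0.0224],"delta_rot": [0,0,0],"claw": 10},
  {"delta_pos": [-0.024,0,-0.0337],"delta_rot": [0,0,0],"claw": 10},
  {"delta_pos": [-0.032,0,-0.045],"delta_rot": [0,0,0],"claw": 10},
  {"delta_pos": [-0.04,0,-0.0562],"delta_rot": [0,0,0],"claw": 10},
  {"delta_pos": [-0.04,0,-0.085],"delta_rot": [0,0,0],"claw": 10},
  {"delta_pos": [-0.04,0,-0.115],"delta_rot": [0,0,0],"claw": 10},
  {"delta_pos": [-0.04,0,-0.145],"delta_rot": [0,0,0],"claw": 10},
])

```text
time: 6.93
eef_pos: [0.6055, -0.3043, 0.2763]
tcp_rot: [-0.017, 0.996, -0.005, -0.083]
contact_force: [0.9, -0.3, -1.1]
opening: 0.307
```

```bash
python3 - <<'E'
from h import *
s=ctrl.get_state();im,d=ctrl.read_camera("wrist");im2,d2=ctrl.read_camera("side")
np.savez("w7.npz",im=im,d=d,**s);np.savez("s7.npz",im=im2,d=d2)
cv2.imwrite("pics/w7.png",im[:,:,::-1]);cv2.imwrite("pics/s7.png",im2[40:240,250:500,::-1].repeat(2,0).repeat(2,1))
Rm=tool(.035,np.radians(-10));goto([.6,-.3,.3],Rm=Rm)
E
```

```text
dpos [ 0.0105  0.006  -0.0149] drot [-0.0146  0.0204 -0.0018] | F [ 0.8215 -0.5955  0.078 ] q [-0.5802  0.3434  1.4457 -0.1012  1.4708 -2.1693] t 7.0333 op 0.3074890303190446 tcp [ 0.6083 -0.3059  0.2838]
```

View pics/w7.png

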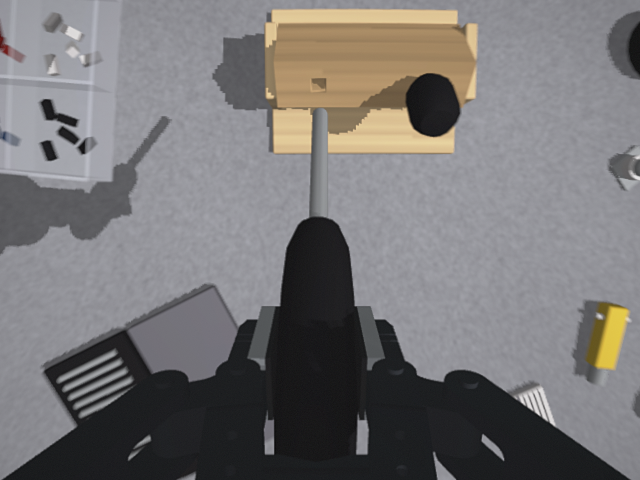

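View pics/s7.png

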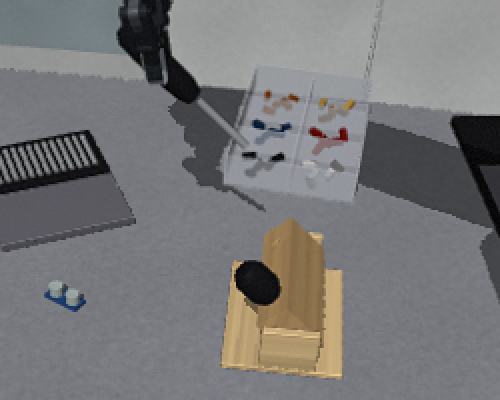

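The driver is out and the bore is empty at (318,85); the shaft runs from (318,217) to the tip at (320,110) in the wrist view. I measure its pose in the tool frame.

```bash
cat > meas.py <<'E'
from h import *
def tooldriver(f,box):
    z=dict(np.load(f));d=z['d'];im=z['im'].astype(int)
    s=dict(eef_pos=np.zeros(3),tcp_rot=[0,0,0,1]);W=cloud("wrist",d,s)   # tool frame
    u0,u1,v0,v1=box
    rows=[]
    for v in range(v0,v1):
        for u in range(u0,u1):
            p=W[v,u]
            if np.isfinite(p).all(): rows.append((u,v,*p))
    return np.array(rows),W
E
python3 - <<'E'
from meas import *
A,W=tooldriver("w7.npz",(308,332,105,470))
for v in range(100,460,12):
    print(v,W[v,319])
E
```

```text
100 [0.0856 0.0025 0.2315]
112 [0.0774 0.0015 0.0989]
124 [0.0717 0.0015 0.0926]
136 [0.0665 0.0014 0.0837]
148 [0.0612 0.0014 0.0791]
160 [0.0564 0.0014 0.0726]
172 [0.0519 0.0013 0.0656]
184 [0.0474 0.0013 0.0607]
196 [0.0429 0.0013 0.0562]
208 [0.0393 0.0013 0.0492]
220 [0.0373 0.0012 0.0367]
232 [0.0346 0.0011 0.0295]
244 [0.0313 0.0011 0.0249]
256 [0.028  0.0011 0.0209]
268 [0.0252 0.0011 0.0161]
280 [0.0227 0.001  0.0112]
292 [0.0196 0.001  0.0081]
304 [0.0169 0.001  0.0044]
316 [0.014  0.001  0.0013]
328 [ 0.0115  0.001  -0.0021]
340 [ 0.0093  0.0009 -0.006 ]
352 [ 0.006   0.0009 -0.0076]
364 [ 0.004   0.0009 -0.0112]
376 [ 0.002   0.0009 -0.0146]
388 [-0.0007  0.0009 -0.0169]
400 [-0.0018  0.0009 -0.021 ]
412 [-0.0041  0.0009 -0.0234]
424 [-0.0075  0.0009 -0.0245]
436 [-0.0092  0.0008 -0.0274]
448 [-0.0112  0.0008 -0.0299]
```

```bash
cat >> h.py <<'E'
TIP=np.array([.0747,.0015,.102]);AL=np.radians(36.7)
def final(phi=.13,h=.035,screw=(.588,.176)):
    Rm=tool(phi,AL);return np.array([*screw,.0825+h])-Rm@TIP,Rm
E
python3 - <<'E'
from meas import *
A,W=tooldriver("w7.npz",(311,330,112,212))
P=A[:,2:]
P=P[P[:,2]<.105]
# line fit
for _ in range(4):
    c=np.median(P,0);u,s_,vt=np.linalg.svd(P-P.mean(0));dr=vt[0]*np.sign(vt[0][2])
    r=np.linalg.norm((P-P.mean(0))-((P-P.mean(0))@dr)[:,None]*dr,axis=1);P=P[r<3*np.median(r)]
print(dr,np.degrees(np.arctan2(dr[0],dr[2])),P.mean(0),len(P))
s=ctrl.get_state()
p,Rm=final(h=.075);q,e=ik(p,Rm,s['qpos']);print("target",p,q,e)
p1,R1=[.60,-.10,.31],Rm
goto(p1,Rm=Rm);goto(p,Rm=Rm)
E
```

```text
[0.6036 0.0092 0.7972] 37.12921837284811 [0.0561 0.0014 0.0728] 1664
target [0.5871 0.1744 0.2839] [ 0.1212 -0.1559  2.0618  0.0094  0.5952 -1.5857] 8.84679968171653e-11
dpos [ 0.0054  0.2057 -0.0288] drot [-0.038  -0.7948 -0.0905] | F [ 0.8215 -0.5955  0.078 ] q [-0.5802  0.3434  1.4457 -0.1012  1.4708 -2.1693] t 7.0333 op 0.3074890303190446 tcp [ 0.6083 -0.3059  0.2838]
dpos [ 0.0051  0.4807 -0.0065] drot [-0.038  -0.7948 -0.0905] | F [ 0.8215 -0.5955  0.078 ] q [-0.5802  0.3434  1.4457 -0.1012  1.4708 -2.1693] t 7.0333 op 0.3074890303190446 tcp [ 0.6083 -0.3059  0.2838]
```

Call:
carry_out([
  {"delta_pos": [0,0.02,-0.01],"delta_rot": [-0.005,-0.1,-0.011],"claw": 10},
  {"delta_pos": [0.001,0.045,-0.02],"delta_rot": [-0.01,-0.2,-0.023],"claw": 10},
  {"delta_pos": [0.002,0.07,-0.029],"delta_rot": [-0.014,-0.3,-0.034],"claw": 10},
  {"delta_pos": [0.003,0.1,-0.029],"delta_rot": [-0.019,-0.4,-0.045],"claw": 10},
  {"delta_pos": [0.004,0.125,-0.029],"delta_rot": [-0.024,-0.5,-0.057],"claw": 10},
  {"delta_pos": [0.005,0.15,-0.029],"delta_rot": [-0.029,-0.6,-0.068],"claw": 10},
  {"delta_pos": [0.005,0.18,-0.029],"delta_rot": [-0.033,-0.7,-0.08],"claw": 10},
  {"delta_pos": [0.005,0.206,-0.029],"delta_rot": [-0.038,-0.795,-0.0905],"claw": 10},
])

```text
time: 7.7
eef_pos: [0.5991, -0.0982, 0.3086]
tcp_rot: [-0.062, 0.947, 0.021, 0.315]
contact_force: [0.9, 0.1, -0.7]
opening: 0.3
```

```bash
python3 - <<'E'
from h import *
p,Rm=final(h=.075);p[2]=.31;goto(p,Rm=Rm)
E
```

```text
dpos [-0.0195  0.2718  0.0131] drot [ 0.0006  0.0022 -0.0004] | F [ 0.917   0.1091 -0.696 ] q [-0.4611 -0.1783  2.036   0.4902  0.7904 -2.4226] t 7.7 op 0.3002465736522239 tcp [ 0.5991 -0.0982  0.3086]
```

Call:
carry_out([
  {"delta_pos": [-0.002,0.03,0.001],"delta_rot": [0,0,0],"claw": 10},
  {"delta_pos": [-0.005,0.068,0.003],"delta_rot": [0,0,0],"claw": 10},
  {"delta_pos": [-0.0075,0.105,0.005],"delta_rot": [0,0,0],"claw": 10},
  {"delta_pos": [-0.01,0.145,0.007],"delta_rot": [0,0,0],"claw": 10},
  {"delta_pos": [-0.013,0.185,0.009],"delta_rot": [0,0,0],"claw": 10},
  {"delta_pos": [-0.016,0.22,0.011],"delta_rot": [0,0,0],"claw": 10},
  {"delta_pos": [-0.018,0.25,0.012],"delta_rot": [0,0,0],"claw": 10},
  {"delta_pos": [-0.0195,0.272,0.013],"delta_rot": [0,0.002,0],"claw": 10},
])

```text
time: 8.37
eef_pos: [0.5854, 0.177, 0.3079]
tcp_rot: [-0.063, 0.948, 0.021, 0.313]
contact_force: [-0.2, -0.1, -0.2]
opening: 0.309
```

```bash
python3 - <<'E'
from h import *
p,Rm=final(h=.035);goto(p,Rm=Rm)
s=ctrl.get_state();im,d=ctrl.read_camera("wrist");im2,d2=ctrl.read_camera("side")
np.savez("w8.npz",im=im,d=d,**s);np.savez("s8.npz",im=im2,d=d2)
cv2.imwrite("pics/w8.png",im[:,:,::-1]);cv2.imwrite("pics/s8.png",im2[180:420,150:450,::-1].repeat(2,0).repeat(2,1))
E
```

```text
dpos [ 0.037  -0.0029  0.0523] drot [ 0.0018 -0.0033  0.0012] | F [-0.1945 -0.0612 -0.192 ] q [ 0.1263 -0.1781  2.0356  0.0067  0.6469 -1.5804] t 8.3667 op 0.30935971577764987 tcp [0.5854 0.177  0.3079]
```

View pics/w8.png

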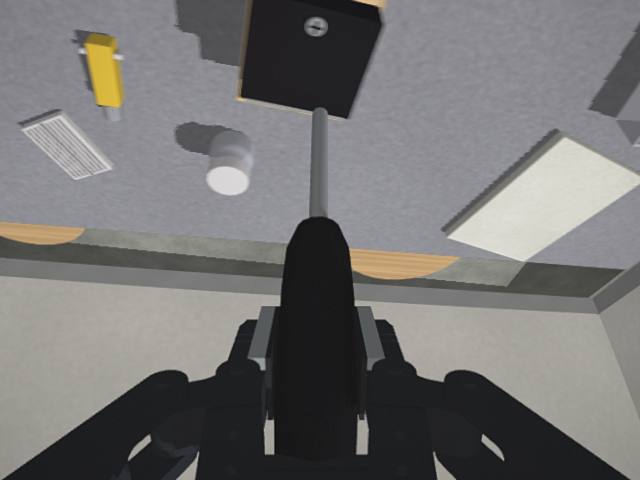

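View pics/s8.png

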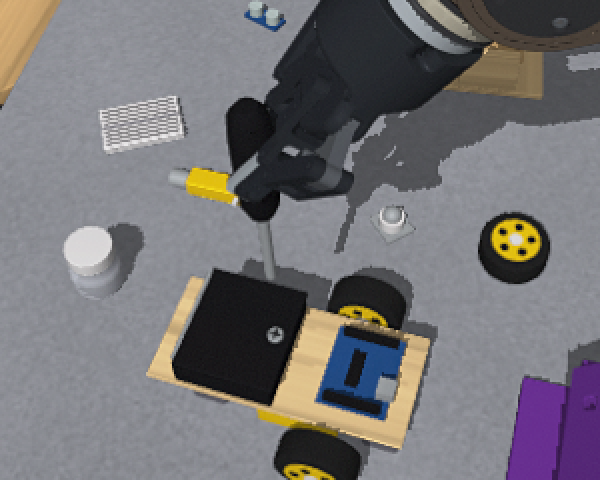

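The driver is upright with its grip unchanged (tip still at (320,110) in the wrist view), and the cover is shut with the screw at (316,27). I lower it to the end height.

Call:
carry_out([
  {"delta_pos": [0.007,-0.001,0.01],"delta_rot": [0,0,0],"claw": 10},
  {"delta_pos": [0.014,-0.001,0.02],"delta_rot": [0,0,0],"claw": 10},
  {"delta_pos": [0.021,-0.002,0.03],"delta_rot": [0,0,0],"claw": 10},
  {"delta_pos": [0.028,-0.003,0.04],"delta_rot": [0.002,-0.003,0],"claw": 10},
  {"delta_pos": [0.034,-0.003,0.048],"delta_rot": [0.002,-0.003,0.001],"claw": 10},
  {"delta_pos": [0.037,-0.003,0.0523],"delta_rot": [0.002,-0.003,0.001],"claw": 10},
  {"delta_pos": [0.037,-0.003,0.0523],"delta_rot": [0.002,-0.003,0.001],"claw": 10},
  {"delta_pos": [0.037,-0.003,0.0523],"delta_rot": [0.002,-0.003,0.001],"claw": 10},
])

```text
time: 9.13
eef_pos: [0.5873, 0.1743, 0.2433]
tcp_rot: [-0.063, 0.947, 0.021, 0.314]
contact_force: [0.0, -0.0, -0.5]
opening: 0.301
```

```bash
python3 - <<'E'
from h import *
p,Rm=final(h=.035);goto(p,Rm=Rm)
s=ctrl.get_state();im,d=ctrl.read_camera("wrist");im2,d2=ctrl.read_camera("side");im3,d3=ctrl.read_camera("top")
np.savez("w9.npz",im=im,d=d,**s);np.savez("s9.npz",im=im2,d=d2);np.savez("t9.npz",im=im3,d=d3)
cv2.imwrite("pics/w9.png",im[:,:,::-1]);cv2.imwrite("pics/s9.png",im2[240:420,200:400,::-1].repeat(3,0).repeat(3,1));cv2.imwrite("pics/t9.png",im3[:,:,::-1])
C=R.from_quat(s['tcp_rot']).as_matrix();print("tip by grip model",s['eef_pos']+C@TIP,"dq",s['dq'])
# shaft direction in world, from wrist depth
W=cloud("wrist",d,s)
P=W[115:210,312:328].reshape(-1,3);cam=camT(ctrl.camera_info("wrist"),s)[:3,3];r=np.linalg.norm(P-cam,axis=1);P=P[np.isfinite(r)&(r<.28)]
for _ in range(4):
    u,q,vt=np.linalg.svd(P-P.mean(0),full_matrices=False);dr=vt[0]*np.sign(vt[0][2]);e=np.linalg.norm((P-P.mean(0))-((P-P.mean(0))@dr)[:,None]*dr,axis=1);P=P[e<3*np.median(e)]
print("axis",dr,"deg",np.degrees(np.arccos(dr[2])),len(P))
print("proj tip side",project("side",s['eef_pos']+C@TIP),"screw",project("side",[.588,.176,.0825]))
E
```

```text
dpos [-0.0003  0.0001 -0.0006] drot [ 0.0011 -0.0013  0.0017] | F [ 0.0147 -0.0444 -0.5395] q [ 0.1205 -0.1124  2.1003  0.0137  0.5144 -1.592 ] t 9.1333 op 0.30099924448733706 tcp [0.5873 0.1743 0.2433]
tip by grip model [0.588  0.1759 0.1169] dq [ 0.0062 -0.015  -0.0242 -0.0012 -0.0021  0.    ]
axis [ 0.0104 -0.0066  0.9999] deg 0.7052145761112941 1514
proj tip side [[286.2417 335.1285]] screw [[287.5572 346.196 ]]
```

View pics/s9.png

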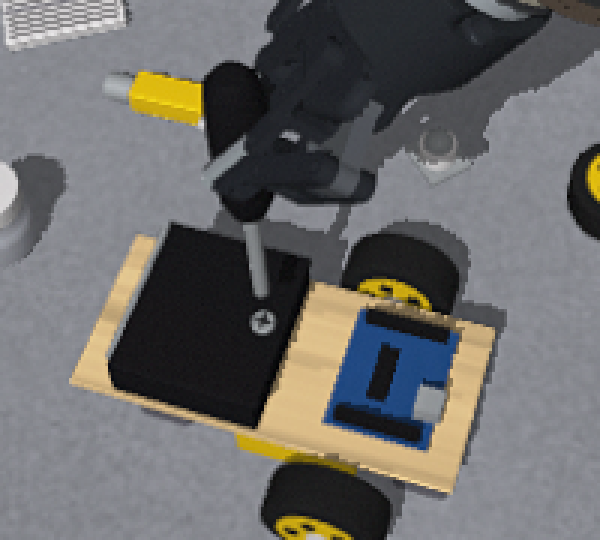

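View pics/w9.png

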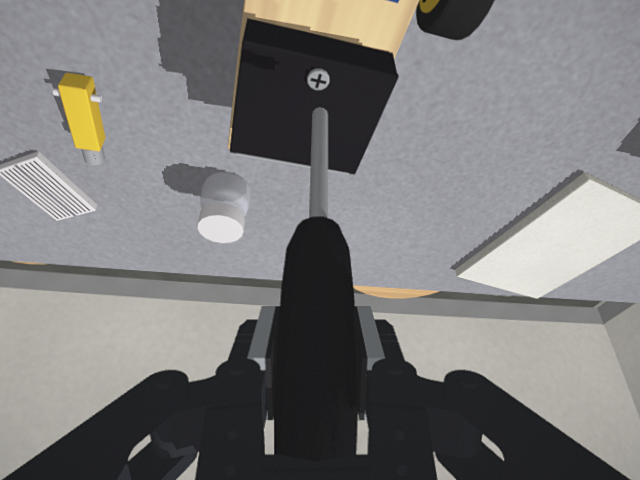

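View pics/t9.png

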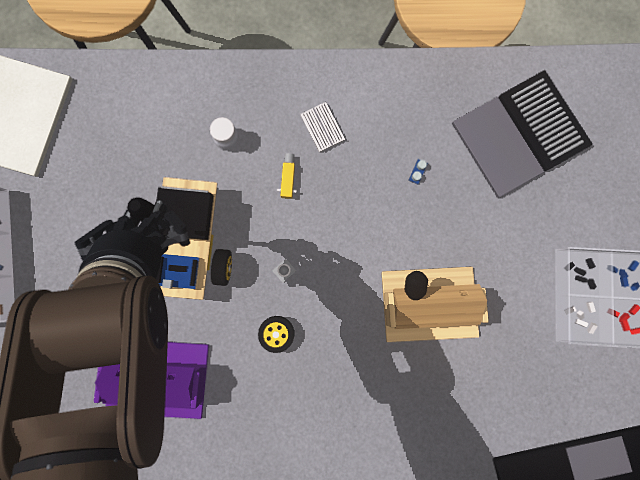

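Nothing else has moved. I triangulate tip and screw from both views as a check.

```bash
python3 - <<'E'
from h import *
s=dict(np.load("w9.npz"));s.pop('d')
im=s.pop('im');im2=np.load("s9.npz")['im']
def tri(uw,us):
    A=[];b=[]
    for n,uv in(("wrist",uw),("side",us)):
        i=ctrl.camera_info(n);T=camT(i,s);r=rays(i,[uv])[0];d=T[:3,:3]@np.r_[r,1];d/=np.linalg.norm(d);M=np.eye(3)-np.outer(d,d);A.append(M);b.append(M@T[:3,3])
    x,res,_,_=np.linalg.lstsq(np.vstack(A),np.hstack(b),rcond=None);return x,res
print("tip",tri((320,108),(287.2,338.8)));print("screw",tri((318,79),(287.5,347.2)))
print(im2[330:346,283:292].sum(2))
s2=ctrl.get_state();print(s2['dq'],s2['eef_pos'],s2['time'],s2['opening'])
E
```

```text
tip (array([0.587 , 0.1768, 0.108 ]), array([0.]))
screw (array([0.5885, 0.176 , 0.0795]), array([0.]))
[[214 377 401 374 328 213  92  67  70]
 [171 377 403 379 337 248 109  58  75]
 [132 368 404 386 347 267 119  61  63]
 [ 68 359 401 388 355 283 131  61  68]
 [ 44 351 396 388 357 295 161  77  67]
 [ 49 300 387 397 368 301 165  81  63]
 [ 49 215 379 400 369 314 178  76  69]
 [ 56 186 386 410 377 329 179  74  64]
 [ 63 119 258 346 314 230 120  66  68]
 [ 67  48  87 186 153  87  63  62  67]
 [ 69  62  60  53  61  54  64  66  80]
 [ 67  70  65  66  71  61  65  62  74]
 [ 76  62  55  53  54  58  67  58  71]
 [ 71  53  47 181 275 226 120  63  53]
 [ 59 101 366 414 375 226 381 265  98]
 [119 285 378 396 279 149 425 443 209]]
[ 0.0034 -0.0033 -0.0008  0.0003  0.002   0.0005] [0.5878 0.1748 0.2451] 9.2833 0.3042191459328946
```

Call:
carry_out([
  {"delta_pos": [0,0,0],"delta_rot": [0,0,0],"claw": 10},
  {"delta_pos": [0,0,0],"delta_rot": [0,0,0],"claw": 10},
  {"delta_pos": [0,0,0],"delta_rot": [0,0,0],"claw": 10},
  {"delta_pos": [0,0,0],"delta_rot": [0,0,0],"claw": 10},
  {"delta_pos": [0,0,0],"delta_rot": [0,0,0],"claw": 10},
  {"delta_pos": [0,0,0],"delta_rot": [0,0,0],"claw": 10},
])

```text
time: 9.78
eef_pos: [0.5878, 0.1748, 0.2451]
tcp_rot: [-0.063, 0.947, 0.021, 0.315]
contact_force: [0.5, -0.2, -1.3]
opening: 0.307
```

```bash
python3 - <<'E'
from h import *
s=ctrl.get_state();C=R.from_quat(s['tcp_rot']).as_matrix();print(s['eef_pos']+C@TIP,s['dq'],s['opening'],s['contact_force'],s['time'])
print(ctrl.sign_off())
E
```

```text
[0.5889 0.1765 0.1187] [ 0.      0.0012  0.001   0.0005  0.0001 -0.0006] 0.30678402799282517 [ 0.5461 -0.2423 -1.3022] 9.7833
the job is handed in; nothing more can be done
None
```

I pressed the battery cover shut and drew the long-handled screwdriver out of the wooden stand along its bore. I then turned it upright and handed the job in at about 9.8 s, still holding it above the screw.

**Cover:** After the press (about 10 N on the cover), its top measured 79–82 mm high in the side view, against 79.5 mm when shut. It still looked shut in the last pictures.

**Screwdriver:** The shaft measured about 0.7° from upright. The arm was almost still, with the driver held at about 26 mm opening on a 70 N grip setting, and there was clear space between the tip and the cover.

**Tip position:** The two estimates of height disagreed a little, but both are within the 10 to 70 mm allowed.
- From the grip measurement, the tip is about 36 mm above the screw.
- Triangulating the tip and screw from the wrist and side cameras gave about 28 mm. The arm then settled about 2 mm higher.
- Sideways, both put the tip within about 2 mm of the screw.

**Other parts:** By eye, the stubby driver and the loose parts looked unmoved between the first and last top pictures; I did not measure them. The ball caster lay partly in the arm's shadow in the last one.

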